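# Find the socket for the mould clamp's nut and nip it up

## Task

The plaster press mould is clamped between two boards by a threaded rod with a hex nut at each end; the nut at the end nearer the robot has to be tightened. Try the sockets from the tray on that nut to find the one that fits it snugly (the smallest that goes over it), standing any that you try and reject back upright in the tray, and push the right one fully home on the nut. Then turn the nut clockwise with it until it comes up tight, and finish there: still gripping the socket, seated on the nut.

Things in the scene. Friction and masses are not known exactly. Their poses are not given: they have to be found in the camera images.
- clamp: the press mould in its clamp, fixed to the bench: two white plaster halves between two plywood boards 300 x 140 mm, the upper board's top 108 mm above the bench. Origin at the centre of its footprint on the bench; its x axis runs along the boards, from the rod nearer the robot (125 mm on the -x side) to the other (125 mm on the +x side). It is turned by up to about 0.4 rad.
- rod_a: one of the two vertical threaded rods (16 to 20 mm thick) with a square steel plate washer 50 x 50 x 4 mm lying on the upper board; its end stands 8 mm proud of its nut. Origin on the rod's axis at bench level. It may be at either end of the clamp; the one nearer the robot carries the nut to tighten.
- rod_b: the other threaded rod, at the other end of the clamp, described as rod_a.
- nut_a_foot (a point): hex nut of rod_a: 24 to 30 mm across flats (find out by trying), 15 to 18 mm high, top edges chamfered. Point: centre of its underside, on the washer 112 mm above the bench; z up, x square to a flat (repeats every 60 degrees), turns with the nut. A socket is home when its origin is here, rim on the washer; one too small stops on top of the nut, at least 12 mm higher.
- nut_b_foot (a point): hex nut of rod_b: 24 to 30 mm across flats (find out by trying), 15 to 18 mm high, top edges chamfered. Point: centre of its underside, on the washer 112 mm above the bench; z up, x square to a flat (repeats every 60 degrees), turns with the nut. A socket is home when its origin is here, rim on the washer; one too small stops on top of the nut, at least 12 mm higher.
- nut_a (a joint): turn of the nut on rod_a, rad: grows as the nut is turned clockwise seen from above, and stops dead at 1.0, where it is tight; starts at 0.3 to 0.6. It needs about 0.2 N m to turn and stays where it is left. The nut does not move down measurably.
- nut_b (a joint): turn of the nut on rod_b, as for nut_a.
- socket_small: the smallest of three bright steel sockets: round, 34 mm outside, 64 mm long, 0.24 kg, upright in the tray, mouth down; its place in the row changes. Origin: centre of the lower rim, z up. Hex opening in the underside 25.5 mm across flats, 36 mm deep, a flat square to its x axis (repeats every 60 degrees); solid above, with a 12.7 mm square drive hole in the top.
- socket_middle: the middle one of three bright steel sockets: round, 38 mm outside, 64 mm long, 0.29 kg, upright in the tray, mouth down; its place in the row changes. Origin: centre of the lower rim, z up. Hex opening in the underside 28.5 mm across flats, 36 mm deep, a flat square to its x axis (repeats every 60 degrees); solid above, with a 12.7 mm square drive hole in the top.
- socket_large: the largest of three bright steel sockets: round, 42 mm outside, 64 mm long, 0.35 kg, upright in the tray, mouth down; its place in the row changes. Origin: centre of the lower rim, z up. Hex opening in the underside 31.5 mm across flats, 36 mm deep, a flat square to its x axis (repeats every 60 degrees); solid above, with a 12.7 mm square drive hole in the top.
- tray: shallow wooden tray, fixed to the bench, 290 x 100 mm outside, walls 6 mm thick and 16 mm high, floor 6 mm above the bench. Origin at the centre of its underside, x along its length; the sockets stand on its floor in a row along x, about 85 mm apart.
- brush_pot: bystander: white pot of paint brushes, 76 mm across, pot 95 mm and brushes some 210 mm high, origin at the centre of its underside.
- bottle: bystander: clear drinking bottle with a black cap, 72 mm across, 190 mm high, origin at the centre of its underside.
- ratchet: bystander: steel ratchet handle lying on the bench, about 245 mm long and 37 mm high, origin under the middle of its bar.
Mind the look-alikes: they are no part of the job. Leave any black or orange look-alike of the socket_middle alone.

How it is judged:
On the way:
1. the socket that fits is fully home on the nut nearer the robot (((x of rod_a in the frame of clamp below 0 m and horizontal distance between socket_small and nut_a_foot below 0.003 m and z of socket_small in the frame of nut_a_foot between -0.003 and 0.003 m and angle between socket_small's own z axis and vertical below 0.06 rad) or (x of rod_b in the frame of clamp below 0 m and horizontal distance between socket_large and nut_b_foot below 0.003 m and z of socket_large in the frame of nut_b_foot between -0.003 and 0.003 m and angle between socket_large's own z axis and vertical below 0.06 rad))), for 0.2 s.
At the end, for the whole second after the job is handed in: The smallest socket that goes over the nearer nut is home on it (rim within 3 mm of the washer, centred to 3 mm, upright to 0.06 rad), the nut is within 0.08 rad of tight, the fingers grip that socket (over 4 N) at rest, and the other two stand upright in the tray (((x of rod_a in the frame of clamp below 0 m and horizontal distance between socket_small and nut_a_foot below 0.003 m and z of socket_small in the frame of nut_a_foot between -0.003 and 0.003 m and angle between socket_small's own z axis and vertical below 0.06 rad and value of joint nut_a above 0.92 rad and contact force between the fingers and socket_small above 4 N and linear speed of each of socket_small, socket_middle, socket_large below 0.02 m/s and x of socket_middle in the frame of tray between -0.135 and 0.135 m and y of socket_middle in the frame of tray between -0.045 and 0.045 m and z of each of socket_middle, socket_large in the frame of tray below 0.012 m and angle between each of socket_middle, socket_large's own z axis and vertical below 0.12 rad and x of socket_large in the frame of tray between -0.135 and 0.135 m and y of socket_large in the frame of tray between -0.045 and 0.045 m) or (x of rod_b in the frame of clamp below 0 m and horizontal distance between socket_large and nut_b_foot below 0.003 m and z of socket_large in the frame of nut_b_foot between -0.003 and 0.003 m and angle between socket_large's own z axis and vertical below 0.06 rad and value of joint nut_b above 0.92 rad and contact force between the fingers and socket_large above 4 N and linear speed of each of socket_large, socket_small, socket_middle below 0.02 m/s and x of socket_small in the frame of tray between -0.135 and 0.135 m and y of socket_small in the frame of tray between -0.045 and 0.045 m and z of each of socket_small, socket_middle in the frame of tray below 0.012 m and angle between each of socket_small, socket_middle's own z axis and vertical below 0.12 rad and x of socket_middle in the frame of tray between -0.135 and 0.135 m and y of socket_middle in the frame of tray between -0.045 and 0.045 m))); the arm keeps its last pose, push and grip.
It fails at once if the brush pot is knocked away or over (distance of brush_pot from where it was at the start of the episode above 0.03 m or angle between brush_pot's own z axis and vertical above 0.3 rad).
It fails at once if the bottle is knocked away or over (distance of bottle from where it was at the start of the episode above 0.03 m or angle between bottle's own z axis and vertical above 0.3 rad).
It fails at once if the ratchet is knocked away or over (distance of ratchet from where it was at the start of the episode above 0.03 m or angle between ratchet's own z axis and vertical above 0.3 rad).
It also fails if it takes over 64 s, if anything falls off the work surface, if the arm or the gripper's body presses on something with over 40 N, if the wrist force passes 120 N, or if a joint passes its speed limit or range.

## Robot

A 6-joint arm with a two-finger parallel gripper is mounted at the origin on the work surface. World frame = base frame: x ahead of the robot, y to its left, z up, the work surface at z = 0. Lengths are in m, angles in rad, forces in N, time in s.
With the tool pointing down it reaches from about 0.225 to 0.725 m from the base axis. Payload 3.1 kg.
Tool frame: the origin (TCP) lies at the very end of the fingers, on their centre line; the grasp point (between the pads) lies 19 mm behind it; z points along the fingers, y is the direction in which the jaws open and shut (so a half turn about z gives the same grasp; the last joint's range is limited). The gripper opens to 85 mm and grips with 20 to 120 N. Pads are 22 mm wide; open, the fingers measure 114 mm over their backs; the gripper's body (76 mm by 85 mm) begins 54 mm behind the grasp point. The pads swing forward as they close: fully open they stand 13 mm farther back than shut.
Start: joints at [-1.253, 0.048, 0.099, 1.622, 0, 1.443], TCP at [0.226, -0.474, 0.231] pointing down, gripper open.
Joint ranges: [-2.91, 2.91], [-0.99, 1.94], [-1.21, 1.42], [-2.12, 2.29], [-1.49, 1.47], [-3.14, 3.14]. Speed limits (rad/s): [2.79, 2.79, 3.14, 3.14, 3.14, 3.14].

## Interface

Orientations are given as a 3x3 rotation matrix whose columns are the frame's x, y, z axes.
In Python, from cell import robot gives the robot as it stands.
- The arm moves only by the tool servo_tool, never from a script. Its argument "moves" is a list of rows, each a list of 5 numbers: the finger opening in cm, from 0 to 8.54, then the shift along the world's x, y, z in cm, then the turn about the world's z in degrees. A call has 1 to 10 rows; each row is the pose to reach, as a shift and turn from the pose measured when the call began; what a row does not reach only later rows make up. A row lasts 1/8 s, in which the tool goes at most 62.5 mm and 10.7 degrees, less where a joint would pass 70% of its speed; a pose out of reach is approached as far as the arm can. A call with a gripper value outside its range is refused whole. The fingers move at their own pace and stop on an object; "newtons" is the grip in N (left out, the last holds). Time passes only in rows, so rows that repeat a pose let the fingers close. It gives the time, the measured TCP pose, the force and the opening at its end, in the units of the state.
- robot.get_state(): the state, without advancing time (a new reading comes with each control period).
- robot.camera(name): name is "scene" or "top" or "wrist"; returns a dict with "image" (384x512x3 uint8, red, green, blue), "fx", "fy", "cx", "cy" (pixels), "cam_to_world" (4x4, takes a point from camera to world coordinates). Camera axes: x right, y up, looking along -z (the intrinsics and any distortion apply to the point x, -y, -z); pixel columns grow to the right and rows downward; lengths in m; the calibration is good to about 2 mm. A picture is of the moment at which its call begins. There is no depth.
- robot.close_job(): hands the job in, once; it reports no verdict.
Trained networks look in the newest picture that a camera, given by its name, has taken for a name from the list of things; names that differ only in an ending like _2 or _b are one class to them, and where a whole thing is asked for, a point or a joint stands for the part that bears it (a point fixed in the world has none). Each returns a list of dicts, best first, with "conf" (0 to 1); they miss things now and then, are a little off and sometimes report something else, mostly with a low value. They report only what shows in the picture. A call takes as long as a camera call. They do not tell look-alikes from the thing itself.
- robot.trace(camera, thing): "region" (384x512 bool, what is visible of it) and "rect" ([left, top, right, bottom] in pixels, round what is visible of it).
The state is a dict: "t": time; "joint_pos": joint angles; "joint_vel": joint speeds; "joint_efforts": joint torques, N m; "tool_pos": TCP position; "tcp_rot": TCP orientation; "ft_force": force on the tool from outside, world axes, zero at the start; "torque": the same for the moment, N m; "finger_gap": opening from 0.0 (shut) to 1.0 (fully open).
Only numpy, scipy, OpenCV 4.12 (cv2) and the standard library are available. Lean on these libraries where they do the work, as an engineer would, in place of code of your own. Each camera call takes 0.05 s, during which the arm holds its last target.

## Working session

There is one attempt and no reset: what is moved stays moved. The work goes in short steps, Python scripts to look and compute and a tool call to move; the robot and the scene stay as the last step left them, time stands still between calls to the robot, and variables do not carry over. Pictures are saved under pics/ and viewed, and the job is handed in when it is done.

Besides the shell and the picture viewer there is one more tool, called after "Call:" as a command line: name --pt "numbers of a row" for each row, then --argument value for the rest. servo_tool: Moves the arm, as the interface text tells. Its arguments: {"type":"object","properties":{"moves":{"type":"array","items":{"type":"array","items":{"type":"number"}}},"newtons":{"type":"number"}},"required":["moves"]}

```bash
mkdir -p pics; ls; python3 - <<'E'
from cell import robot
import cv2
s=robot.get_state()
print(s)
for n in ["scene","top","wrist"]:
    c=robot.camera(n); cv2.imwrite(f"pics/{n}0.png",c["image"][:,:,::-1])
    print(n,c["fx"],c["fy"],c["cx"],c["cy"],c["cam_to_world"].round(4).tolist(),[k for k in c])
E
```

```text
pics
{'t': 0.0, 'joint_pos': array([-1.25279370e+00,  4.87521830e-02,  9.75866624e-02,  1.62199581e+00,
       -3.85862999e-05,  1.44300813e+00]), 'joint_vel': array([ 0.00111719,  0.00152979,  0.0015579 , -0.00080434, -0.00142727,
       -0.00169147]), 'joint_efforts': array([-2.67790156e-04, -3.38780057e+01,  3.20016432e+01,  2.02415558e-02,
       -1.20454633e-04, -5.17378567e-07]), 'tool_pos': array([ 0.22615479, -0.47311219,  0.23011081]), 'tcp_rot': array([[ 9.02270048e-01,  4.31170682e-01, -7.76115349e-04],
       [ 4.31171301e-01, -9.02267320e-01,  2.23435614e-03],
       [ 2.63125345e-04, -2.35063129e-03, -9.99997203e-01]]), 'ft_force': array([-0.57462015, -0.25966027,  0.18360224]), 'torque': array([-0.03667292, -0.02354737,  0.01953078]), 'finger_gap': 0.9949683803937105}
scene 449.0750689593626 449.0750689593626 250.991769267601 191.2847710251175 [[0.6685, -0.5377, 0.5138, 1.2408], [0.7435, 0.465, -0.4806, -0.5755], [0.0195, 0.7033, 0.7107, 0.9964], [0.0, 0.0, 0.0, 1.0]] ['image', 'fx', 'fy', 'cx', 'cy', 'cam_to_world']
top 476.68235899215085 476.68235899215085 254.50629129670045 195.43615227790144 [[-0.0113, 0.9965, -0.0823, 0.4855], [-0.9999, -0.0115, -0.002, 0.0569], [-0.0029, 0.0823, 0.9966, 1.2181], [0.0, 0.0, 0.0, 1.0]] ['image', 'fx', 'fy', 'cx', 'cy', 'cam_to_world']
wrist 287.2970649109804 287.2970649109804 257.9585784123781 192.60747114211787 [[0.4313, 0.8533, 0.293, 0.3016], [-0.9022, 0.4087, 0.1381, -0.4359], [-0.0019, -0.3239, 0.9461, 0.3741], [0.0, 0.0, 0.0, 1.0]] ['image', 'fx', 'fy', 'cx', 'cy', 'cam_to_world']
```

View pics/scene0.png

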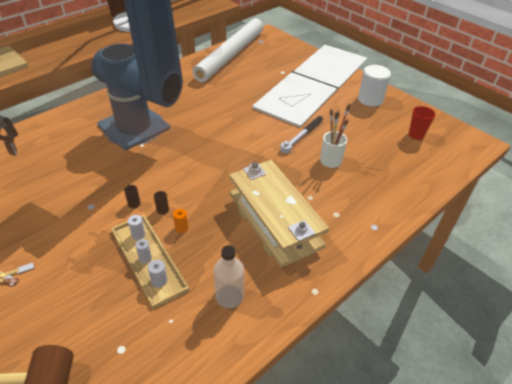

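View pics/top0.png

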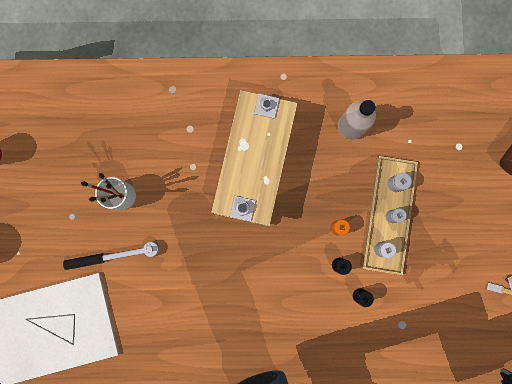

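View pics/wrist0.png

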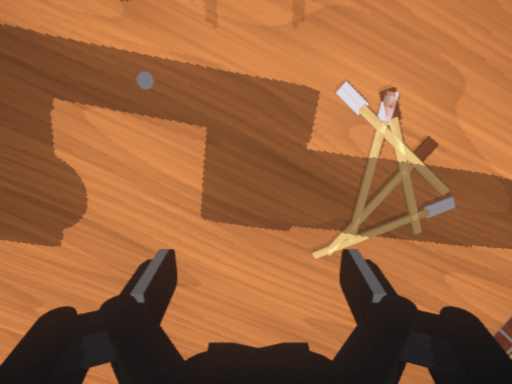

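The top view shows the near nut at about (243,208), the tray sockets at (400,182), (397,215) and (387,249), and three look-alikes left of the tray. Next I'll measure.

```bash
cat > h.py <<'E'
from cell import robot
import cv2, numpy as np
def ray(c,u,v):
    R=c["cam_to_world"][:3,:3];o=c["cam_to_world"][:3,3]
    return o,R@np.array([(u-c["cx"])/c["fx"],-(v-c["cy"])/c["fy"],-1.])
def p2w(c,u,v,z):
    o,d=ray(c,u,v); return o+d*(z-o[2])/d[2]
def w2p(c,P):
    M=c["cam_to_world"]; q=M[:3,:3].T@(np.asarray(P)-M[:3,3]); return np.array([c["cx"]+c["fx"]*q[0]/-q[2], c["cy"]-c["fy"]*q[1]/-q[2]])
def crop(c,x0,y0,x1,y1,k,name):
    im=cv2.resize(c["image"][y0:y1,x0:x1,::-1],None,fx=k,fy=k,interpolation=cv2.INTER_CUBIC); cv2.imwrite("pics/"+name,im)
E
python3 - <<'E'
from h import *
c=robot.camera("top")
crop(c,360,150,425,280,4,"t_tray.png"); crop(c,205,80,305,230,4,"t_clamp.png")
for n in ["socket_small","socket_middle","socket_large","tray","rod_a","nut_a","clamp","socket_middle"]:
    for r in robot.trace("top",n)[:6]:
        m=cv2.moments(r["region"].astype(np.uint8),True); 
        print(n,round(r["conf"],2),np.round(r["rect"]),[round(m["m10"]/max(m["m00"],1),1),round(m["m01"]/max(m["m00"],1),1)],m["m00"])
E
```

```text
socket_small 0.66 [385. 209. 406. 224.] [395.7, 215.8] 212.0
socket_middle 0.79 [374. 242. 396. 256.] [384.9, 249.5] 296.0
socket_middle 0.71 [331. 221. 350. 234.] [339.9, 227.3] 231.0
socket_middle 0.69 [334. 259. 349. 273.] [341.2, 265.6] 244.0
socket_middle 0.44 [261. 105. 274. 110.] [266.1, 107.4] 45.0
socket_large 0.83 [387. 172. 415. 193.] [399.1, 181.5] 367.0
tray 0.94 [362. 155. 419. 274.] [388.7, 215.7] 3838.0
tray 0.48 [339. 102. 373. 139.] [356.6, 119.4] 1081.0
rod_a 0.71 [386. 173. 412. 193.] [399.2, 181.9] 356.0
rod_a 0.66 [252.  94. 279. 118.] [265.9, 105.5] 425.0
rod_a 0.57 [232. 195. 255. 220.] [242.2, 208.0] 446.0
nut_a 0.61 [235. 202. 249. 216.] [241.6, 209.2] 58.0
nut_a 0.58 [362. 159. 418. 273.] [388.5, 216.1] 3773.0
nut_a 0.43 [260.  99. 271. 112.] [265.6, 106.2] 52.0
clamp 0.56 [210.  93. 301. 230.] [254.1, 157.4] 6655.0
socket_middle 0.79 [374. 242. 396. 256.] [384.9, 249.5] 296.0
socket_middle 0.71 [331. 221. 350. 234.] [339.9, 227.3] 231.0
socket_middle 0.69 [334. 259. 349. 273.] [341.2, 265.6] 244.0
socket_middle 0.44 [261. 105. 274. 110.] [266.1, 107.4] 45.0
```

View pics/t_tray.png

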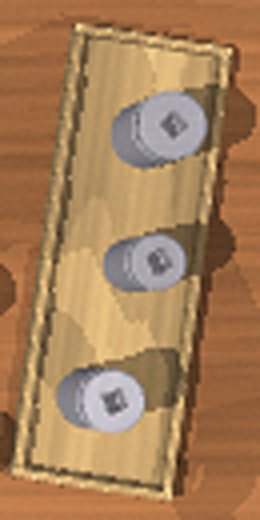

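View pics/t_clamp.png

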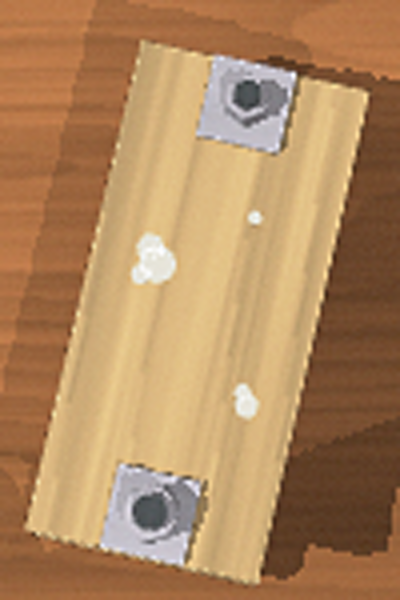

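```bash
python3 - <<'E'
from h import *
c=robot.camera("top")
crop(c,225,190,261,226,16,"t_nut.png")
for n,(u,v,z) in dict(A=(403,181.2,.07),B=(400,215.5,.07),C=(388,250.2,.07),Anear=(243,207.75,.137),far=(205+247/4,80+96/4,.137),wn=(242.5,208.5,.112),
  b0=(205+140/4,80+40/4,.108),b1=(205+369/4,80+92/4,.108),b2=(205+259/4,80+583/4,.108),b3=(205+26/4,80+532/4,.108),
  t0=(360+75/4,150+26/4,.016),t1=(360+236/4,150+46/4,.016),t2=(360+174/4,150+496/4,.016),t3=(360+11/4,150+472/4,.016),
  org=(341,227,.07),blk=(341,266,.07),bot=(367,107,.19)).items(): print(n,p2w(c,u-.0,v,z).round(4))
s=robot.camera("scene"); crop(s,100,200,200,310,6,"s_tray.png"); crop(s,220,150,290,200,8,"s_nut.png")
for P in [(.44,.08,.137)]: print(w2p(s,P))
E
```

```text
A [ 0.6107 -0.3006  0.07  ]
B [ 0.5278 -0.2904  0.07  ]
C [ 0.4452 -0.2587  0.07  ]
Anear [0.547  0.0855 0.137 ]
far [0.7866 0.0283 0.137 ]
wn [0.5467 0.0873 0.112 ]
b0 [0.8294 0.0908 0.108 ]
b1 [ 0.7962 -0.0449  0.108 ]
b2 [0.5061 0.0245 0.108 ]
b3 [0.5373 0.1598 0.108 ]
t0 [ 0.6806 -0.2581  0.016 ]
t1 [ 0.6665 -0.3599  0.016 ]
t2 [ 0.3839 -0.3101  0.016 ]
t3 [ 0.3998 -0.209   0.016 ]
org [ 0.5018 -0.1477  0.07  ]
blk [ 0.409  -0.1453  0.07  ]
bot [ 0.7624 -0.1903  0.19  ]
[229.23768192 147.25543778]
```

View pics/t_nut.png

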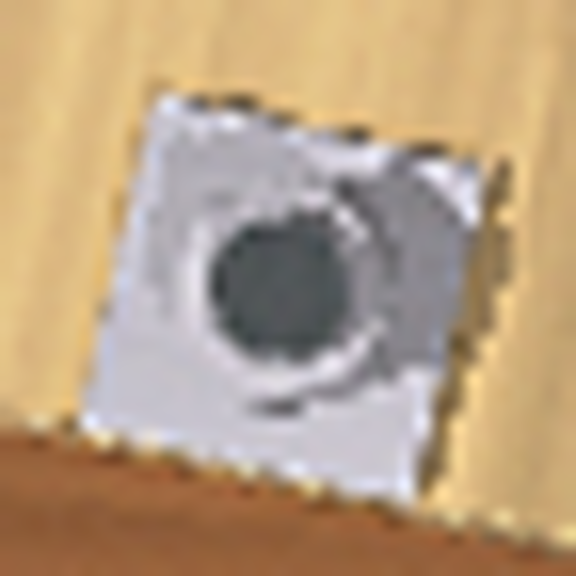

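View pics/s_nut.png

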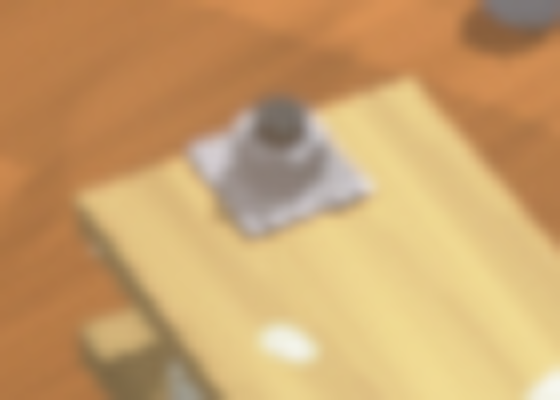

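View pics/s_tray.png

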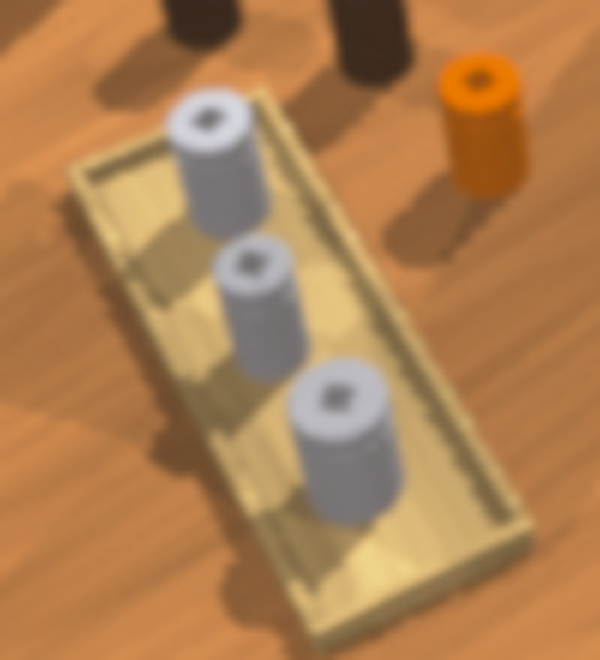

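Call:
servo_tool --pt "8.5 2.9 5.05 0.5 7" --pt "8.5 5.8 10.1 0.5 14" --pt "8.5 8.7 15.15 0.5 21" --pt "8.5 11.6 20.2 0.5 28" --pt "8.5 14.5 25.25 0.5 35" --pt "8.5 17.4 30.3 0.5 42" --pt "8.5 20.3 35.35 0.5 49" --pt "8.5 23.2 40.4 0 56" --pt "8.5 26.1 45.45 -1 63" --pt "8.5 29 50.5 -2 70"

```text
t: 1.95
tool_pos: [0.5173, 0.0331, 0.2114]
tcp_rot: [[-0.101, 0.995, 0.001], [0.995, 0.101, -0.0], [-0.001, 0.001, -1.0]]
ft_force: [0.8, 0.1, 0.2]
finger_gap: 0.995
```

Call:
servo_tool --pt "8.5 2.2 4 -1 5" --pt "8.5 3.2 5.6 -2 5" --pt "8.5 3.2 5.6 -2 5" --pt "8.5 3.2 5.6 -2 5"

```text
t: 2.45
tool_pos: [0.549, 0.0879, 0.1919]
tcp_rot: [[-0.186, 0.983, 0.001], [0.983, 0.186, -0.001], [-0.001, 0.001, -1.0]]
ft_force: [0.5, 0.2, -0.4]
finger_gap: 0.997
```

```bash
python3 - <<'E'
from h import *
c=robot.camera("wrist"); s=robot.get_state(); print(s['t'],s['tool_pos'],s['joint_pos'])
print(w2p(c,(.547,.0855,.137)),w2p(c,(.547,.0855,.128)),w2p(c,(.5467,.0873,.112)))
cv2.imwrite("pics/w1.png",c["image"][:,:,::-1])
E
```

```text
2.5 [0.54919228 0.08776479 0.19219082] [ 3.84045677e-02  1.21354822e-01  9.96243313e-02  1.54702100e+00
 -9.07808744e-04  1.42302676e+00]
[254.23728165 216.38221042] [254.37241935 211.7398492 ] [254.62816671 202.25714195]
```

View pics/w1.png

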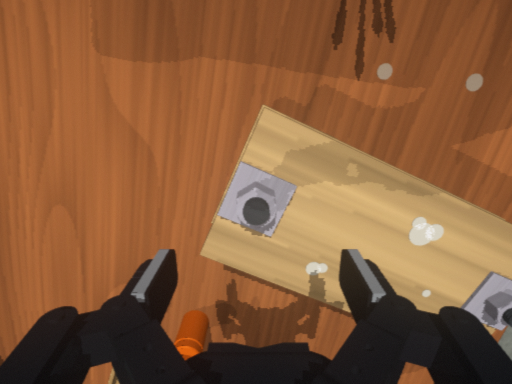

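The near nut shows at about (257,205), within a few px of prediction; next I'll enlarge it.

```bash
python3 - <<'E'
from h import *
c=robot.camera("wrist")
crop(c,215,155,300,240,9,"w1n.png")
E
```

```text
(no output)
```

View pics/w1n.png

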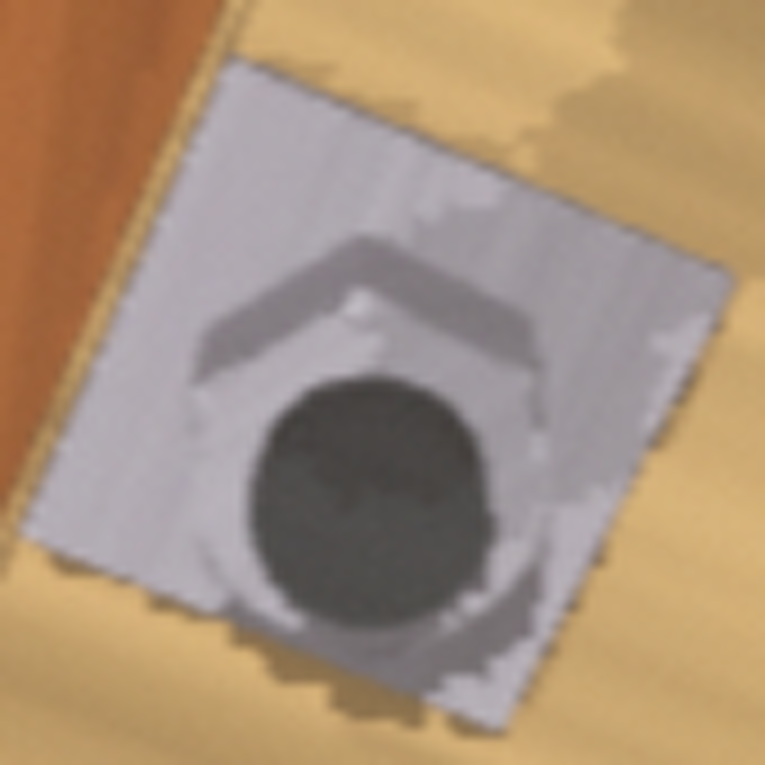

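```bash
python3 - <<'E'
from h import *
c=robot.camera("wrist")
# washer corners at z=.112
q=np.array([(235,58),(735,272),(502,735),(22,540)],float)
# base hex vertices visible
b=np.array([(207,328),(362,235),(530,318)],float)
f=lambda p,z:p2w(c,215+(p[0]+.5)/9-.5,155+(p[1]+.5)/9-.5,z)
Q=np.array([f(p,.112) for p in q]); print(Q.round(4)); print([np.linalg.norm(Q[i]-Q[i-1]).round(4) for i in range(4)],Q.mean(0))
B=np.array([f(p,.112) for p in b]); print(B.round(4), np.linalg.norm(B[0]-B[2]), [np.linalg.norm(B[i]-B[i+1]).round(4) for i in (0,1)])
ctr=Q.mean(0)
for x in B: print(np.linalg.norm(x-ctr), np.degrees(np.arctan2(*(x-ctr)[[1,0]])))
R=f((370,503),.137);print("rod",R, np.linalg.norm(f((248,503),.137)-f((490,503),.137)))
e=Q[1]-Q[0];print("washer ang",np.degrees(np.arctan2(e[1],e[0])))
E
```

```text
[[0.5298 0.1194 0.112 ]
 [0.5777 0.1082 0.112 ]
 [0.5663 0.0584 0.112 ]
 [0.5178 0.0701 0.112 ]]
[np.float64(0.0507), np.float64(0.0492), np.float64(0.0512), np.float64(0.0499)] [0.54791861 0.089012   0.112     ]
[[0.5315 0.0941 0.112 ]
 [0.5438 0.1054 0.112 ]
 [0.5603 0.1005 0.112 ]] 0.029543310226503264 [np.float64(0.0167), np.float64(0.0172)]
0.017187465058891307 162.84170072252954
0.016912944682497526 104.03219182679689
0.016905041882921877 42.72060779780407
rod [0.54755559 0.09004571 0.137     ] 0.020133967966368602
washer ang -13.090783454634353
```

The near nut measures about 29.5 mm across flats with its vertices at about 43° mod 60, so the large socket (A, at x=0.61) is the candidate. Moving over it for a close look.

Call:
servo_tool --pt "8.5 0.6 -5 0 9" --pt "8.5 1.5 -10.5 0 18" --pt "8.5 2.4 -16 0 27" --pt "8.5 3.3 -21.5 0 36" --pt "8.5 4.2 -27 0 45" --pt "8.5 5 -32.5 -1 54" --pt "8.5 6.0 -37.5 -2.5 63" --pt "8.5 6.2 -38.9 -4 70" --pt "8.5 6.2 -38.9 -4 70" --pt "8.5 6.2 -38.9 -4 70"

```text
t: 3.85
tool_pos: [0.6112, -0.301, 0.1535]
tcp_rot: [[-0.986, 0.164, 0.002], [0.164, 0.986, 0.002], [-0.002, 0.003, -1.0]]
ft_force: [0.2, 0.4, 0.7]
finger_gap: 0.993
```

```bash
python3 - <<'E'
from h import *
c=robot.camera("wrist"); s=robot.get_state(); print(s['t'],s['tool_pos'],s['joint_pos'])
p=w2p(c,(.6107,-.3006,.07)); print(p)
cv2.imwrite("pics/w2.png",c["image"][:,:,::-1])
u,v=int(p[0]),int(p[1]);print(u-50,v-50)
crop(c,u-50,v-50,u+50,v+50,6,"w2s.png")
E
```

```text
3.9 [ 0.61160119 -0.30065743  0.15398019] [-0.55665589  0.46213924  0.43974435  1.54675018  0.00308676 -0.39284646]
[256.21556967 198.48315479]
206 148
```

View pics/w2.png

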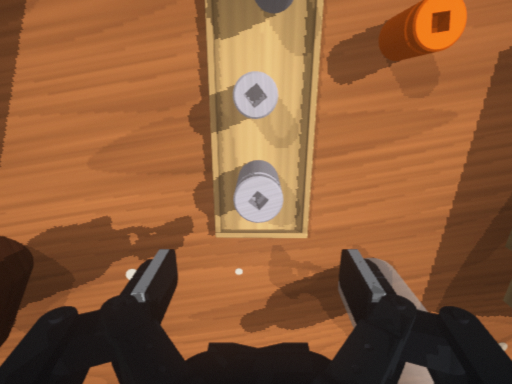

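View pics/w2s.png

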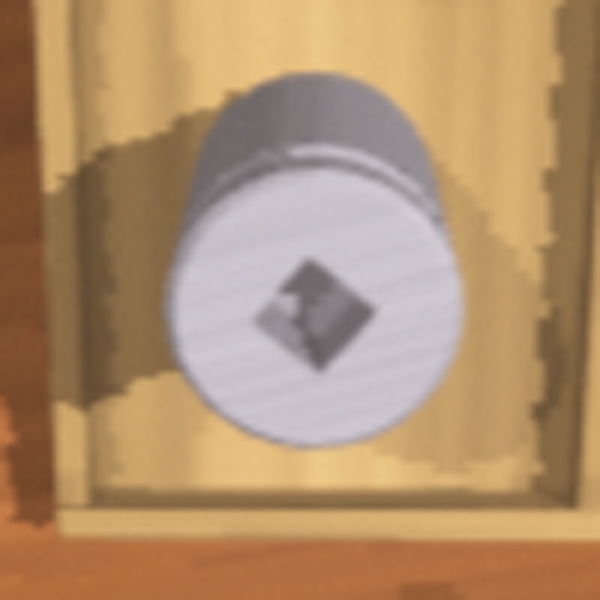

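```bash
python3 - <<'E'
from h import *
c=robot.camera("wrist")
f=lambda p,z:p2w(c,206+(p[0]+.5)/6-.5,148+(p[1]+.5)/6-.5,z)
print("c",f((315,308),.07), [np.linalg.norm(f(a,.07)-f(b,.07)) for a,b in [((166,308),(463,308)),((315,165),(315,447))]])
v=[f(p,.07) for p in [(312,257),(378,312),(320,372),(252,317)]]
print("sq",np.mean(v,0)); 
for i in range(4):
    e=v[i]-v[i-1]; print(np.linalg.norm(e).round(4),np.degrees(np.arctan2(e[1],e[0])))
for i in range(2):
    e=v[i]-v[i+2]; print('diag',np.degrees(np.arctan2(e[1],e[0])))
s=robot.get_state();R=s['tcp_rot'];print('yaw',np.degrees(np.arctan2(R[1,0],R[0,0])),s['tool_pos'])
E
```

```text
c [ 0.61198217 -0.29888433  0.07      ] [np.float64(0.04179724732708932), np.float64(0.04229465632390339)]
sq [ 0.61300661 -0.29898053  0.07      ]
0.0123 127.12852014364314
0.0124 39.27959205706015
0.0122 -51.19686007422195
0.0127 -140.49758150860856
diag 174.37488557121446
diag 83.0154655618388
yaw 170.65709233289007 [ 0.61180956 -0.30048329  0.15419747]
```

Call:
servo_tool --pt "8.5 0.05 0.15 -3 0" --pt "8.5 0.05 0.15 -6 0" --pt "8.5 0.05 0.15 -9 0" --pt "8.5 0.05 0.15 -11.5 0" --pt "8.5 0.05 0.15 -12.6 0" --pt "8.5 0.05 0.15 -12.6 0"

```text
t: 4.7
tool_pos: [0.6122, -0.2982, 0.0282]
tcp_rot: [[-0.987, 0.162, 0.003], [0.162, 0.987, 0.002], [-0.002, 0.002, -1.0]]
ft_force: [-0.4, -1.1, 0.6]
finger_gap: 0.994
```

Call:
servo_tool --pt "4 0 0 0 0" --pt "4 0 0 0 0" --pt "3.5 0 0 0 0" --pt "3.5 0 0 0 0" --pt "3.5 0 0 0 0" --pt "3.5 0 0 0 0" --pt "3.5 0 0 0 0" --pt "3.5 0 0 0 0" --newtons 80

```text
t: 5.7
tool_pos: [0.6133, -0.2994, 0.0302]
tcp_rot: [[-0.987, 0.162, 0.006], [0.162, 0.987, -0.001], [-0.006, 0.0, -1.0]]
ft_force: [-0.4, -1.3, 6.0]
finger_gap: 0.475
```

Call:
servo_tool --pt "3.5 0 0 1 0" --pt "3.5 0 0 4 0" --pt "3.5 0 0 8 0" --pt "3.5 0 0 12 0" --pt "3.5 0 0 16 0" --pt "3.5 0 0 17 0" --pt "3.5 0 0 17 0"

```text
t: 6.58
tool_pos: [0.6133, -0.2993, 0.1995]
tcp_rot: [[-0.987, 0.162, 0.005], [0.162, 0.987, -0.0], [-0.005, 0.001, -1.0]]
ft_force: [0.3, 0.3, -3.8]
finger_gap: 0.477
```

```bash
python3 - <<'E'
from h import *
s=robot.get_state();R=s['tcp_rot'];print('yaw',np.degrees(np.arctan2(R[1,0],R[0,0])),s['tool_pos'],s['ft_force'],s['finger_gap'])
c=robot.camera("wrist");cv2.imwrite("pics/w3.png",c["image"][:,:,::-1])
p=s['tool_pos'];print(w2p(c,(p[0],p[1],p[2]+.042)))
E
```

```text
yaw 170.6710082823522 [ 0.61327675 -0.29927137  0.1995225 ] [ 0.27911862  0.32800917 -3.84818486] 0.4766976616644792
[254.28163522 300.50888447]
```

View pics/w3.png

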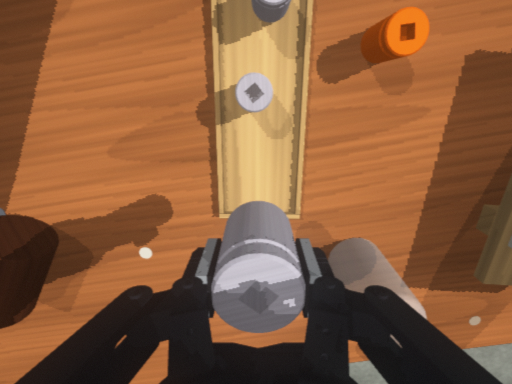

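Large socket is held, with its top face centred near (258,290) px. Checking its offset from the tool axis.

```bash
python3 - <<'E'
from h import *
s=robot.get_state();p=s['tool_pos'];R=s['tcp_rot']
c=robot.camera("wrist"); crop(c,200,190,320,345,5,"w3s.png")
for h in (.036,.038,.040,.042):
    w=p2w(c,258.5,290,p[2]+h); print(h,(R.T@(w-p)).round(4), np.linalg.norm(p2w(c,213,290,p[2]+h)-p2w(c,304,290,p[2]+h)).round(4), np.linalg.norm(p2w(c,258,249,p[2]+h)-p2w(c,258,331,p[2]+h)).round(4))
E
```

```text
0.036 [ 0.0006  0.0018 -0.036 ] 0.0408 0.0442
0.038 [ 0.0021  0.0018 -0.038 ] 0.0401 0.0434
0.04 [ 0.0036  0.0018 -0.04  ] 0.0393 0.0425
0.042 [ 0.0052  0.0018 -0.042 ] 0.0386 0.0417
```

View pics/w3s.png

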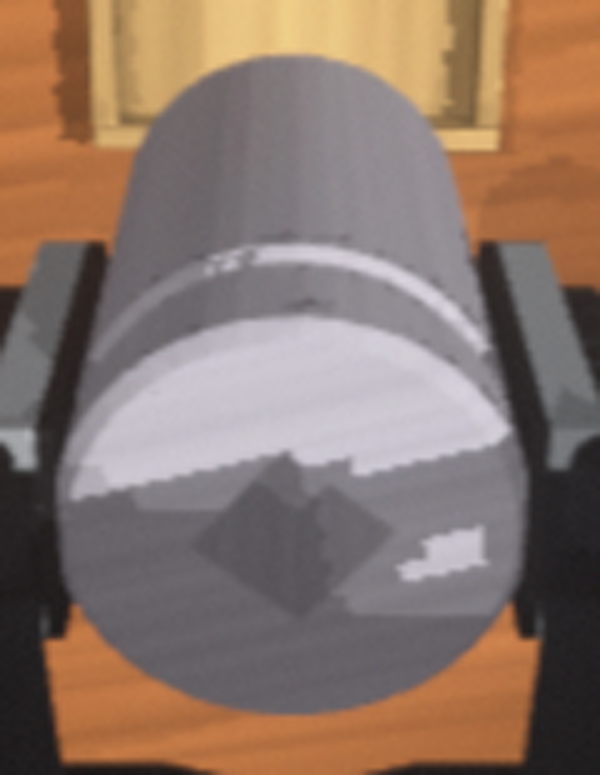

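Call:
servo_tool --pt "3.5 -0.8 4.5 0 1" --pt "3.5 -1.7 10 0 2" --pt "3.5 -2.6 15.5 0 3" --pt "3.5 -3.5 21 0 4.5" --pt "3.5 -4.4 26.5 0 4.5" --pt "3.5 -5.3 32 0 4.5" --pt "3.5 -6.2 37 0 4.5" --pt "3.5 -6.5 38.7 0 4.5" --pt "3.5 -6.5 38.7 0 4.5" --pt "3.5 -6.5 38.7 -2 4.5"

```text
t: 7.92
tool_pos: [0.5486, 0.0871, 0.1778]
tcp_rot: [[-0.996, 0.085, 0.004], [0.085, 0.996, 0.001], [-0.004, 0.001, -1.0]]
ft_force: [0.1, -1.1, -3.9]
finger_gap: 0.473
```

```bash
python3 - <<'E'
from h import *
c=robot.camera("scene"); s=robot.get_state(); p=s['tool_pos'];print(s['t'],p,s['joint_pos'],s['ft_force'])
print(w2p(c,(.547,.088,.137)),w2p(c,(.547,.088,.112)),w2p(c,(p[0],p[1],p[2]-.024)))
crop(c,190,100,310,220,6,"s4.png")
c=robot.camera("wrist");cv2.imwrite("pics/w4.png",c["image"][:,:,::-1])
E
```

```text
7.975 [0.54637753 0.08670748 0.17332699] [3.56128728e-02 1.18789756e-01 5.94202372e-02 1.51434228e+00
 9.46845259e-04 1.21524832e-01] [-0.63517867 -0.02088217 -6.38242824]
[255.42528547 164.29607792] [255.1967688  170.71905868] [255.05714496 161.14980062]
```

View pics/s4.png

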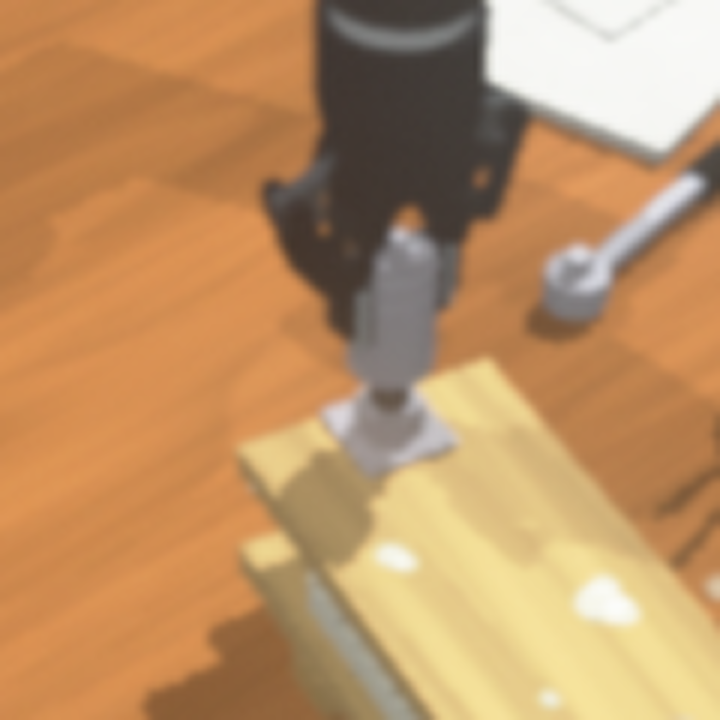

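View pics/w4.png

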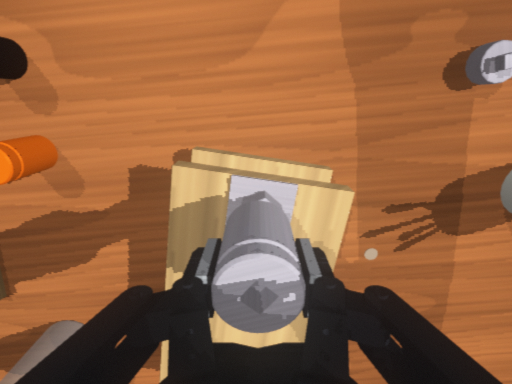

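Call:
servo_tool --pt "3.5 0 0 0 0" --pt "3.5 0 0 0 0"

```text
t: 8.28
tool_pos: [0.5459, 0.0857, 0.1737]
tcp_rot: [[-0.996, 0.087, -0.005], [0.087, 0.996, 0.001], [0.005, 0.0, -1.0]]
ft_force: [0.7, 0.7, -2.5]
finger_gap: 0.475
```

Call:
servo_tool --pt "3.5 0.15 0.2 -0.5 0" --pt "3.5 0.15 0.2 -1.0 0" --pt "3.5 0.15 0.2 -1.4 0" --pt "3.5 0.15 0.2 -1.7 0" --pt "3.5 0.15 0.2 -1.7 0"

```text
t: 8.9
tool_pos: [0.5471, 0.0877, 0.1562]
tcp_rot: [[-0.996, 0.087, -0.006], [0.087, 0.996, 0.001], [0.006, 0.0, -1.0]]
ft_force: [0.5, 0.1, -3.6]
finger_gap: 0.474
```

Call:
servo_tool --pt "3.5 0 0 -0.2 0" --pt "3.5 0 0 -0.4 0" --pt "3.5 0 0 -0.6 0" --pt "3.5 0 0 -0.6 0"

```text
t: 9.4
tool_pos: [0.5476, 0.0878, 0.1503]
tcp_rot: [[-0.996, 0.087, -0.005], [0.087, 0.996, 0.001], [0.005, 0.001, -1.0]]
ft_force: [1.8, -0.6, -4.0]
finger_gap: 0.474
```

Call:
servo_tool --pt "3.5 0 0 -0.2 0" --pt "3.5 0 0 -0.4 0" --pt "3.5 0 0 -0.4 0"

```text
t: 9.78
tool_pos: [0.5477, 0.0878, 0.1461]
tcp_rot: [[-0.996, 0.087, -0.004], [0.087, 0.996, 0.001], [0.005, 0.001, -1.0]]
ft_force: [1.3, 0.7, -4.1]
finger_gap: 0.472
```

Dropping over the nut with no vertical resistance; continuing to the washer.

Call:
servo_tool --pt "3.5 0 0 -0.3 0" --pt "3.5 0 0 -0.6 0" --pt "3.5 0 0 -0.8 0" --pt "3.5 0 0 -0.8 0"

```text
t: 10.28
tool_pos: [0.5477, 0.0878, 0.1377]
tcp_rot: [[-0.996, 0.087, -0.005], [0.087, 0.996, 0.001], [0.005, 0.001, -1.0]]
ft_force: [2.3, -0.0, -4.5]
finger_gap: 0.471
```

Call:
servo_tool --pt "3.5 0 0 -0.1 0" --pt "3.5 0 0 -0.2 0" --pt "3.5 0 0 -0.3 0" --pt "3.5 0 0 -0.3 0"

```text
t: 10.78
tool_pos: [0.5478, 0.0879, 0.1362]
tcp_rot: [[-0.996, 0.087, -0.003], [0.087, 0.996, 0.001], [0.004, 0.001, -1.0]]
ft_force: [-3.0, 0.1, 5.1]
finger_gap: 0.471
```

Home: contact at 0.136, as predicted for the rim on the washer. Now turning clockwise in stages.

Call:
servo_tool --pt "3.5 0 0 -0.15 -3" --pt "3.5 0 0 -0.15 -6" --pt "3.5 0 0 -0.15 -9" --pt "3.5 0 0 -0.15 -12" --pt "3.5 0 0 -0.15 -12"

```text
t: 11.4
tool_pos: [0.5482, 0.0878, 0.1362]
tcp_rot: [[-0.956, 0.292, -0.001], [0.292, 0.956, 0.001], [0.002, 0.001, -1.0]]
ft_force: [-2.1, 0.2, 4.6]
finger_gap: 0.475
```

```bash
cat > st.py <<'E'
from h import *
s=robot.get_state();R=s['tcp_rot'];print(s['t'],'yaw',np.degrees(np.arctan2(R[1,0],R[0,0])),s['tool_pos'],s['ft_force'].round(2),s['torque'].round(3),s['finger_gap'],s['joint_pos'][5])
E
python3 st.py
```

```text
11.4 yaw 163.01535557208 [0.54822715 0.08778439 0.13619192] [-2.09  0.15  4.61] [-0.06   0.207  0.007] 0.4745133162427753 0.33358947234978975
```

Call:
servo_tool --pt "3.5 0 0 -0.15 -3" --pt "3.5 0 0 -0.15 -6" --pt "3.5 0 0 -0.15 -9" --pt "3.5 0 0 -0.15 -12"

```text
t: 11.9
tool_pos: [0.5482, 0.0877, 0.1362]
tcp_rot: [[-0.875, 0.485, 0.0], [0.485, 0.875, 0.001], [0.001, 0.001, -1.0]]
ft_force: [-2.8, -0.6, 6.0]
finger_gap: 0.474
```

```bash
python3 st.py
```

```text
11.9 yaw 151.00312599583026 [0.54823812 0.08767473 0.13621094] [-2.81 -0.56  5.98] [-0.088  0.524  0.322] 0.4743396170798452 0.5432158524219634
```

Call:
servo_tool --pt "3.5 0 0 -0.15 -3" --pt "3.5 0 0 -0.15 -6" --pt "3.5 0 0 -0.15 -9" --pt "3.5 0 0 -0.15 -12"

```text
t: 12.4
tool_pos: [0.5482, 0.0875, 0.1362]
tcp_rot: [[-0.756, 0.655, 0.001], [0.655, 0.756, 0.0], [-0.001, 0.001, -1.0]]
ft_force: [-2.3, -0.6, 6.3]
finger_gap: 0.474
```

```bash
python3 st.py
```

```text
12.4 yaw 139.0955850488182 [0.54820325 0.08748249 0.13617409] [-2.32 -0.58  6.34] [-0.15   0.46   1.121] 0.47394669987792387 0.7512152354510104
```

Call:
servo_tool --pt "3.5 0 0 -0.15 -2" --pt "3.5 0 0 -0.15 -4" --pt "3.5 0 0 -0.15 -4"

```text
t: 12.78
tool_pos: [0.5482, 0.0874, 0.1362]
tcp_rot: [[-0.712, 0.702, 0.002], [0.702, 0.712, -0.001], [-0.002, 0.001, -1.0]]
ft_force: [-3.2, -1.4, 7.7]
finger_gap: 0.474
```

```bash
python3 st.py
```

```text
12.775 yaw 135.42993950187616 [0.548187   0.0873967  0.13620288] [-3.19 -1.43  7.68] [-0.259  0.461  1.474] 0.47397116217654145 0.8157821720843401
```

```bash
python3 - <<'E'
from h import *
c=robot.camera("wrist"); crop(c,200,190,320,345,5,"w5s.png")
c=robot.camera("scene"); crop(c,190,100,310,220,6,"s5.png")
E
```

```text
(no output)
```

View pics/w5s.png

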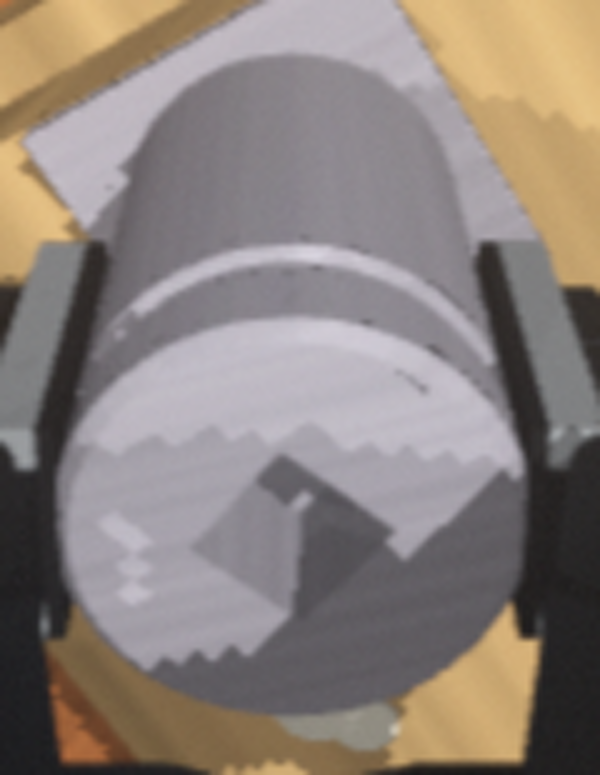

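View pics/s5.png

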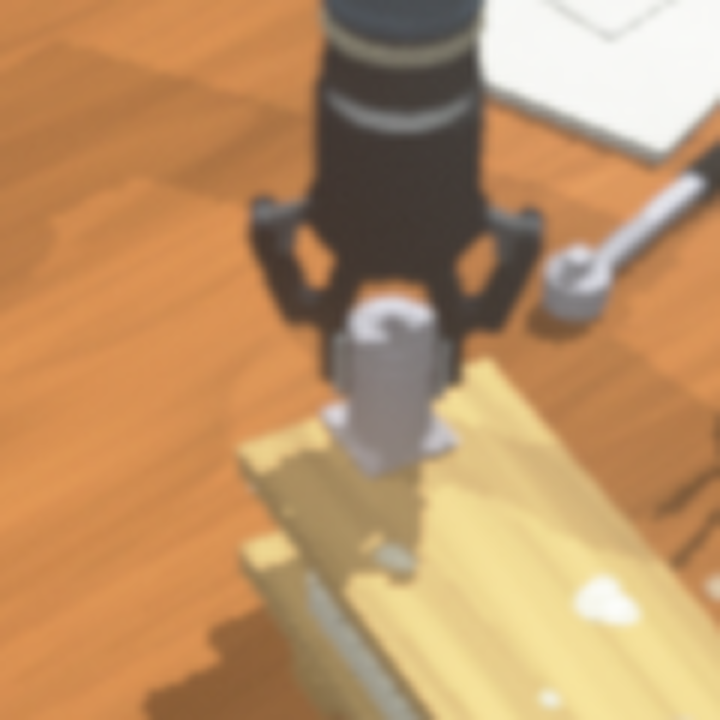

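Call:
servo_tool --pt "3.5 0 0 -0.15 0" --pt "3.5 0 0 -0.15 0" --pt "3.5 0 0 -0.15 -2" --pt "3.5 0 0 -0.15 -4" --pt "3.5 0 0 -0.15 -6" --pt "3.5 0 0 -0.15 -6" --newtons 115

```text
t: 13.62
tool_pos: [0.5482, 0.0873, 0.1363]
tcp_rot: [[-0.64, 0.768, 0.003], [0.768, 0.64, -0.003], [-0.004, 0.001, -1.0]]
ft_force: [-3.2, -1.8, 6.6]
finger_gap: 0.469
```

```bash
python3 st.py;  python3 - <<'E'
from h import *
c=robot.camera("wrist"); crop(c,200,190,320,345,5,"w6s.png")
E
```

```text
13.625 yaw 129.78725763070358 [0.5481721  0.08728514 0.1363129 ] [-3.23 -1.77  6.6 ] [-0.25   0.497  1.543] 0.4687070128893325 0.9149926858860612
```

View pics/w6s.png

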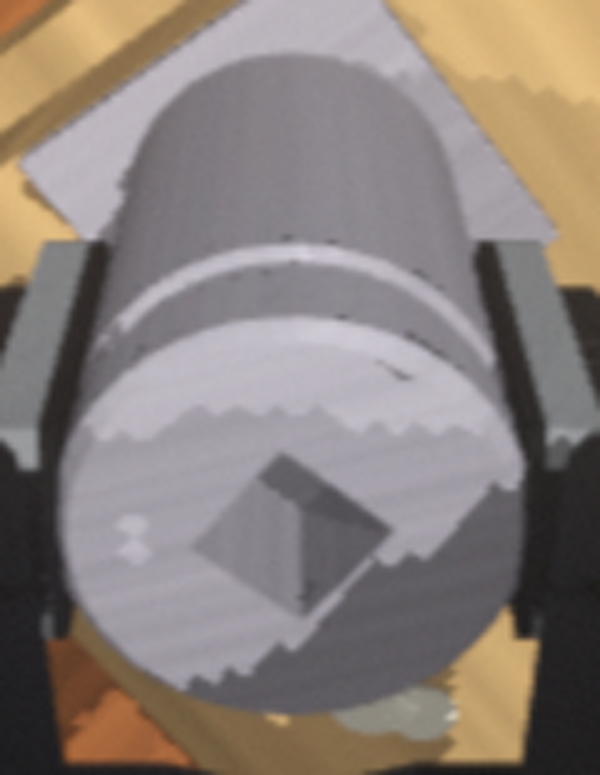

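Call:
servo_tool --pt "3.5 0 0 -0.15 -3" --pt "3.5 0 0 -0.15 -6" --pt "3.5 0 0 -0.15 -9" --pt "3.5 0 0 -0.15 -12" --pt "3.5 0 0 -0.15 -12"

```text
t: 14.3
tool_pos: [0.548, 0.0873, 0.1366]
tcp_rot: [[-0.466, 0.885, 0.003], [0.885, 0.466, -0.003], [-0.004, 0.002, -1.0]]
ft_force: [-3.8, 0.1, 7.3]
finger_gap: 0.467
```

```bash
python3 st.py;  python3 - <<'E'
from h import *
c=robot.camera("wrist"); crop(c,200,190,320,345,5,"w7s.png")
E
```

```text
14.3 yaw 117.76448594169536 [0.54798842 0.0873465  0.13655239] [-3.79  0.07  7.28] [-0.034  0.799 -0.178] 0.46664236107668783 1.1252639205210597
```

View pics/w7s.png

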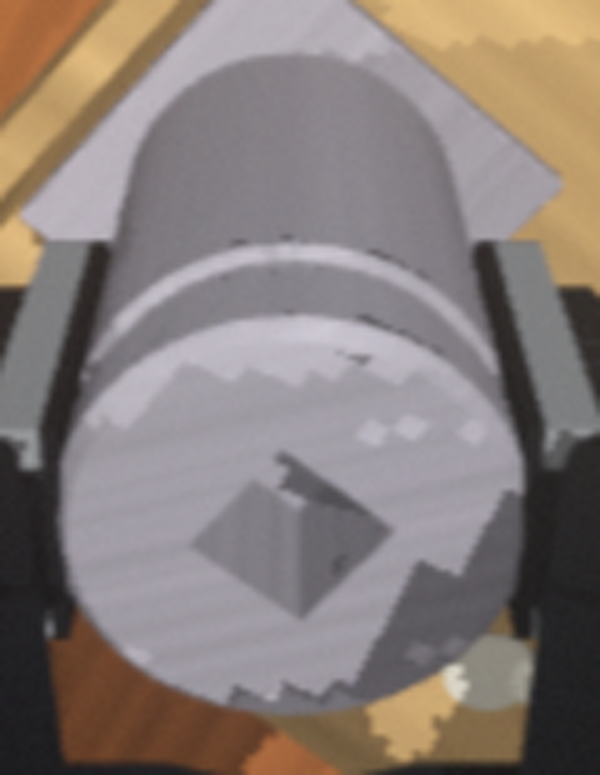

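Torque rose to 1.5 N m and then fell off without the socket slipping in the jaws. I'll lift off and look at the nut itself.

Call:
servo_tool --pt "3.5 0 0 0.5 0" --pt "3.5 0 0 1.5 0" --pt "3.5 0 0 3 0" --pt "3.5 0 0 5 0" --pt "3.5 1 -2 6 0" --pt "3.5 2.8 -5.3 6 0" --pt "3.5 2.8 -5.3 6 0" --pt "3.5 2.8 -5.3 6 0"

```text
t: 15.35
tool_pos: [0.5753, 0.0344, 0.1959]
tcp_rot: [[-0.466, 0.885, 0.001], [0.885, 0.466, -0.003], [-0.003, -0.0, -1.0]]
ft_force: [1.1, 0.4, -3.0]
finger_gap: 0.463
```

```bash
python3 st.py;  python3 - <<'E'
from h import *
c=robot.camera("wrist"); cv2.imwrite("pics/w8.png",c["image"][:,:,::-1])
p=w2p(c,(.5475,.088,.125)); u,v=int(p[0]),int(p[1]);print(p,u-42,v-42)
crop(c,u-42,v-42,u+43,v+43,9,"w8n.png")
E
```

```text
15.35 yaw 117.76831319474897 [0.57526314 0.03441303 0.19585154] [ 1.13  0.37 -3.01] [0.02  0.005 0.012] 0.46288931705517145 1.0308930881030514
[257.54910725 129.20051471] 215 87
```

View pics/w8.png

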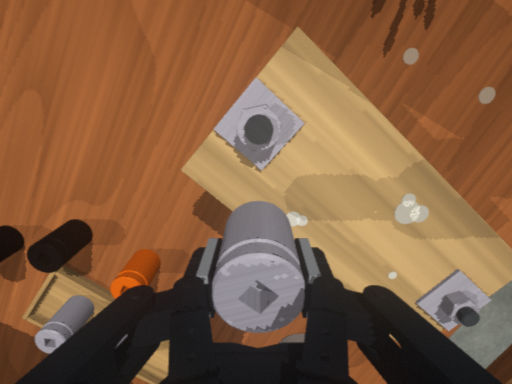

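View pics/w8n.png

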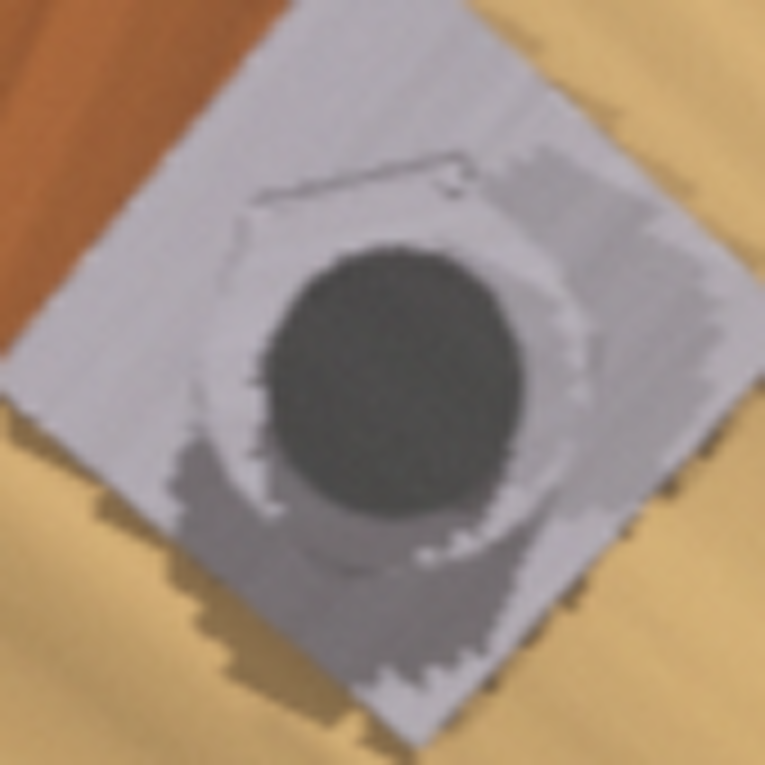

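```bash
python3 - <<'E'
from h import *
c=robot.camera("wrist")
f=lambda p,z:p2w(c,215+(p[0]+.5)/9-.5,87+(p[1]+.5)/9-.5,z)
Q=np.array([f(p,.112) for p in [(-0,370),(415,750)]]); 
a,b=f((255,202),.112),f((467,157),.112)
e=b-a;print("edge",np.linalg.norm(e),np.degrees(np.arctan2(e[1],e[0])))
for z in (.112,.124):
  a,b=f((255,202),z),f((467,157),z);e=b-a;print(np.linalg.norm(e),np.degrees(np.arctan2(e[1],e[0])))
for ctr in [(.5475,.0885,.112),(.548,.0895,.112)]:
  for p in [(255,202),(467,157),(590,335),(195,370)]:
    x=f(p,.112)-ctr;print(np.linalg.norm(x),np.degrees(np.arctan2(x[1],x[0])))
print("rod",f((393,383),.137))
e=f((415,750),.112)-f((0,370),.112);print(np.linalg.norm(e),np.degrees(np.arctan2(e[1],e[0])))
E
```

```text
edge 0.018272239989741444 39.309359016147006
0.018272239989741444 39.309359016147006
0.017308906435615827 39.3093590161471
0.017570986791936628 157.81023508993246
0.018336065303038072 96.67627751544227
0.01750685294851461 35.906235893032786
0.016723377022644422 -150.50052690545027
0.017691437587114327 161.42295955716472
0.01741176558550614 98.69342271518641
0.016523485758660913 34.11410298996048
0.017662004507169732 -148.47534633313725
rod [0.5472318 0.0898241 0.137    ]
0.04935322415722792 -15.418895913785226
```

The nut's flats are now at about 9° mod 60 (13° before). So the socket most likely drove it to the stop, popped over the corners at about 1.5 N m, and backed it off. I'll reseat and tighten with less torque.

Call:
servo_tool --pt "3.5 -1.5 3 0 0" --pt "3.5 -2.7 5.3 0 0" --pt "3.5 -2.7 5.3 0 0" --pt "3.5 -2.7 5.3 -1.5 0" --pt "3.5 -2.7 5.3 -2.5 0" --pt "3.5 -2.7 5.3 -2.5 0"

```text
t: 16.2
tool_pos: [0.5471, 0.0874, 0.1688]
tcp_rot: [[-0.466, 0.885, -0.002], [0.885, 0.466, -0.003], [-0.002, -0.003, -1.0]]
ft_force: [0.5, 0.3, -3.4]
finger_gap: 0.464
```

```bash
python3 st.py
```

```text
16.2 yaw 117.7805652395094 [0.54709906 0.0873992  0.16876048] [ 0.45  0.26 -3.4 ] [ 0.03  -0.014  0.046] 0.4642149307292283 1.1249514586891485
```

Call:
servo_tool --pt "3.5 0.08 0 -0.5 -3" --pt "3.5 0.08 0 -1 -5" --pt "3.5 0.08 0 -1.4 -5" --pt "3.5 0.08 0 -1.6 -5" --pt "3.5 0.08 0 -1.8 -5" --pt "3.5 0.08 0 -1.8 -5"

```text
t: 16.95
tool_pos: [0.5479, 0.0874, 0.1507]
tcp_rot: [[-0.387, 0.922, -0.003], [0.922, 0.387, -0.003], [-0.002, -0.003, -1.0]]
ft_force: [-0.2, 0.0, -2.7]
finger_gap: 0.465
```

```bash
python3 st.py
```

```text
16.95 yaw 112.78749447140197 [0.54788078 0.08737188 0.15072638] [-0.17  0.   -2.75] [-0.003  0.026  0.02 ] 0.46538560825802483 1.2118981215356899
```

Call:
servo_tool --pt "3.5 0 0 -0.3 0" --pt "3.5 0 0 -0.6 0" --pt "3.5 0 0 -0.9 0" --pt "3.5 0 0 -1.1 0" --pt "3.5 0 0 -1.1 0"

```text
t: 17.58
tool_pos: [0.5477, 0.0874, 0.1394]
tcp_rot: [[-0.387, 0.922, -0.003], [0.922, 0.387, -0.003], [-0.001, -0.004, -1.0]]
ft_force: [-0.5, 0.2, -3.5]
finger_gap: 0.465
```

```bash
python3 st.py
```

```text
17.575 yaw 112.7861082380476 [0.547675   0.08738848 0.13937576] [-0.51  0.2  -3.52] [ 0.057 -0.036  0.002] 0.46478004219407437 1.2119614151899154
```

Going on freely again; now the last 3 mm onto the washer.

Call:
servo_tool --pt "3.5 0 0 -0.2 0" --pt "3.5 0 0 -0.4 0" --pt "3.5 0 0 -0.5 0" --pt "3.5 0 0 -0.5 0"

```text
t: 18.08
tool_pos: [0.5478, 0.0874, 0.1364]
tcp_rot: [[-0.387, 0.922, -0.002], [0.922, 0.387, -0.003], [-0.002, -0.003, -1.0]]
ft_force: [-3.5, -0.2, 4.8]
finger_gap: 0.467
```

Call:
servo_tool --pt "3.5 0 0 -0.15 -2.5" --pt "3.5 0 0 -0.15 -5" --pt "3.5 0 0 -0.15 -5"

```text
t: 18.45
tool_pos: [0.5483, 0.0877, 0.1364]
tcp_rot: [[-0.306, 0.952, 0.0], [0.952, 0.306, -0.002], [-0.002, -0.0, -1.0]]
ft_force: [-2.4, -0.6, 5.3]
finger_gap: 0.467
```

```bash
python3 st.py
```

```text
18.45 yaw 107.82273814257326 [0.54833411 0.08767267 0.13640674] [-2.36 -0.56  5.27] [ 0.152  0.37  -0.054] 0.46734041939377613 1.2987516664696561
```

Call:
servo_tool --pt "3.5 0 0 -0.15 -2.5" --pt "3.5 0 0 -0.15 -5" --pt "3.5 0 0 -0.15 -5"

```text
t: 18.82
tool_pos: [0.5479, 0.0873, 0.1364]
tcp_rot: [[-0.223, 0.975, 0.0], [0.975, 0.223, -0.003], [-0.003, -0.001, -1.0]]
ft_force: [-4.0, -0.5, 6.1]
finger_gap: 0.465
```

```bash
python3 st.py
```

```text
18.825 yaw 102.86499686157727 [0.54788528 0.08732733 0.13638925] [-4.03 -0.49  6.09] [-0.166  0.975  0.077] 0.4645536496438974 1.3852030437088543
```

Call:
servo_tool --pt "3.5 0 0 -0.15 -2.5" --pt "3.5 0 0 -0.15 -5" --pt "3.5 0 0 -0.15 -5"

```text
t: 19.2
tool_pos: [0.5478, 0.0873, 0.1364]
tcp_rot: [[-0.138, 0.99, 0.001], [0.99, 0.138, -0.003], [-0.003, 0.0, -1.0]]
ft_force: [-4.0, 0.1, 5.1]
finger_gap: 0.465
```

```bash
python3 st.py
```

```text
19.2 yaw 97.91372908691251 [0.5478075  0.08727606 0.13636088] [-3.99  0.09  5.09] [-0.019  0.718  0.085] 0.46494041551951687 1.4716703930014705
```

Call:
servo_tool --pt "3.5 0 0 -0.15 -2.5" --pt "3.5 0 0 -0.15 -5" --pt "3.5 0 0 -0.15 -5"

```text
t: 19.58
tool_pos: [0.5478, 0.0873, 0.1364]
tcp_rot: [[-0.052, 0.999, 0.001], [0.999, 0.052, -0.003], [-0.004, 0.001, -1.0]]
ft_force: [-3.6, -0.6, 5.8]
finger_gap: 0.465
```

```bash
python3 st.py
```

```text
19.575 yaw 92.96060287963081 [0.54775642 0.08726234 0.1363855 ] [-3.64 -0.64  5.78] [-0.005  0.82   0.075] 0.4653059245967372 1.5581997904636693
```

Call:
servo_tool --pt "3.5 0 0 -0.15 -2.5" --pt "3.5 0 0 -0.15 -5" --pt "3.5 0 0 -0.15 -5"

```text
t: 19.95
tool_pos: [0.5477, 0.0873, 0.1364]
tcp_rot: [[0.035, 0.999, 0.002], [0.999, -0.035, -0.004], [-0.004, 0.002, -1.0]]
ft_force: [-4.4, 0.1, 5.0]
finger_gap: 0.465
```

```bash
python3 st.py
```

```text
19.95 yaw 88.01023849169307 [0.54768851 0.08727697 0.13637839] [-4.37  0.14  4.99] [-0.013  0.782 -0.035] 0.4649443578888228 1.6447578123217612
```

Call:
servo_tool --pt "3.5 0 0 -0.15 -2.5" --pt "3.5 0 0 -0.15 -5" --pt "3.5 0 0 -0.15 -5"

```text
t: 20.32
tool_pos: [0.5476, 0.0872, 0.1363]
tcp_rot: [[0.121, 0.993, 0.002], [0.993, -0.121, -0.004], [-0.004, 0.002, -1.0]]
ft_force: [-3.6, 0.4, 5.2]
finger_gap: 0.466
```

```bash
python3 st.py
```

```text
20.325 yaw 83.05344983170666 [0.54759453 0.08724343 0.13632922] [-3.58  0.35  5.21] [0.024 0.782 0.01 ] 0.4656420201269977 1.7313662208657286
```

Call:
servo_tool --pt "3.5 0 0 -0.15 -2.5" --pt "3.5 0 0 -0.15 -5" --pt "3.5 0 0 -0.15 -5"

```text
t: 20.7
tool_pos: [0.5475, 0.0872, 0.1363]
tcp_rot: [[0.203, 0.979, 0.002], [0.979, -0.203, -0.005], [-0.004, 0.003, -1.0]]
ft_force: [-3.5, -0.7, 6.6]
finger_gap: 0.46
```

```bash
python3 st.py
```

```text
20.7 yaw 78.27777788153998 [0.54752526 0.08724504 0.13632458] [-3.53 -0.67  6.65] [-0.034  0.787  0.853] 0.45979264737418885 1.8151415002312843
```

Torque rises sharply at yaw 78°, 60° from where it rose the first time (139°), so this is the stop. Final check pictures.

```bash
python3 - <<'E'
from h import *
c=robot.camera("wrist"); crop(c,200,190,320,345,4,"w9s.png")
for _ in range(4): c=robot.camera("scene")
crop(c,90,100,310,320,3,"s9.png")
E
python3 st.py
```

```text
20.95 yaw 78.2837520627456 [0.54753119 0.08724383 0.13635376] [-2.52  0.17  5.48] [-0.027  0.791  0.853] 0.46103769257109345 1.8150194946451892
```

View pics/w9s.png

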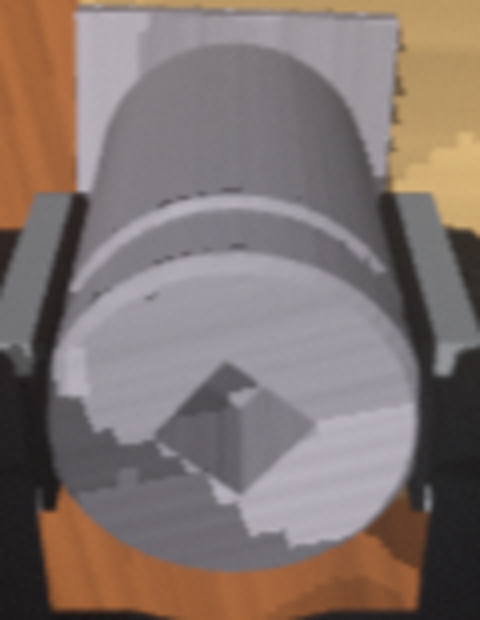

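View pics/s9.png

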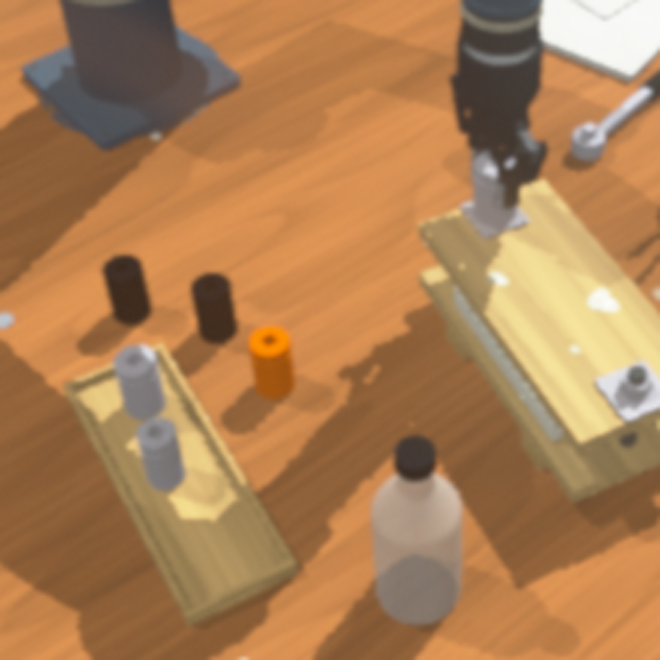

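```bash
python3 -c "
from cell import robot
print(robot.close_job())"; python3 st.py
```

```text
the job is handed in; nothing more can be done
None
the job is handed in; nothing more can be done
```

The nearer nut is tightened with the large socket, which I handed in still gripped and seated on the nut.

- **Choice of socket:** I did not try the small and middle sockets. In the wrist pictures the nut measured about 29.5–30 mm across flats. That is too big for their openings (25.5 and 28.5 mm), so I went straight to the large one.
- **Fit:** The large socket dropped over the nut freely. It stopped at the height expected for its rim on the washer, pressing with about 9 N.
- **First turn went too far:** Torque rose to about 1.5 N m and then fell away without the socket slipping in the fingers. A picture of the nut afterwards suggested the socket had ridden over the nut's corners at the stop and dragged the nut back. I reseated the socket and turned again in 5-degree steps.
- **Second turn:** I stopped when torque rose sharply to 0.85 N m. That was 60° from where it first rose, so I take it as the nut's stop. By my estimate the nut turned about 32° clockwise in all, which fits the stated start range. I did not lift the socket again to measure the nut's final angle.
- **Last checks:** Torque held steady at 0.85 N m, with the fingers closed on the socket at 115 N. There was no visible slip beyond about 3°. The other two sockets still stand upright in the tray and were not touched. The bottle and ratchet look undisturbed in the last picture; the brush pot was out of that frame, but the arm never went near it.

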